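# Put the grinding things back on their own trivets

## Robot

A 6-joint arm with a two-finger parallel gripper is mounted at the origin on the work surface. World frame = base frame: x ahead of the robot, y to its left, z up, the work surface at z = 0. Lengths are in m, angles in rad, forces in N, time in s.
With the tool pointing down it reaches from about 0.2 to 0.875 m from the base axis. Payload 3.4 kg.
Tool frame: the origin (TCP) lies at the very end of the fingers, on their centre line; the grasp point (between the pads) lies 19 mm behind it; z points along the fingers, y is the direction in which the jaws open and shut (so a half turn about z gives the same grasp; the last joint's range is limited). The gripper opens to 94 mm and grips with 3 to 60 N. Pads are 16 mm wide; open, the fingers measure 119 mm over their backs; the gripper's body (75 mm by 177 mm) begins 78 mm behind the grasp point.
Start: joints at [-1.396, 0.276, 1.505, -0, 1.361, -0.121], TCP at [0.168, -0.55, 0.205] pointing down, gripper open.
Joint ranges: [-2.89, 2.89], [-0.75, 2.08], [0.22, 2.7], [-1.18, 4.32], [0.11, 2.71], [-2.7, 2.7]. Speed limits (rad/s): [2.57, 2.57, 3.14, 3.14, 3.14, 3.14].

## Interface

Orientations are given as [roll, pitch, yaw] about the fixed x, y, z axes, in that order (R = Rz(yaw) Ry(pitch) Rx(roll)).
In Python, from rig import sensors, cams, job gives the robot as it stands.
- The arm moves only by the tool carry_out, never from a script. Its argument "rows" is one flat list of numbers, 5 for each row, row after row: the shift along the tool's x, y, z in m, then the turn about the tool's z in degrees, then the opening in per cent of the stroke, from 0 (shut) to 100 (fully open). In form: [dx, dy, dz, turn, jaw, dx, dy, dz, turn, jaw, ...]. A call has 1 to 20 rows; each row is the pose to reach, as a shift and turn from the pose commanded when the call began, along the tool's axes at that moment; what a row does not reach only later rows make up. A row lasts 1/8 s, in which the tool goes at most 62.5 mm and 10.7 degrees, less where a joint would pass 70% of its speed; a pose out of reach is approached as far as the arm can. A call with a gripper value outside its range is refused whole. The fingers move at their own pace and stop on an object; "newtons" is the grip in N (left out, the last holds). Time passes only in rows, so rows that repeat a pose let the fingers close. It gives the time, the measured TCP pose, the force and the opening at its end, in the units of the state.
- sensors.get_obs(): the state, without advancing time (a new reading comes with each control period).
- cams.capture(name): name is "scene" or "top" or "wrist"; returns a dict with "img" (400x640x3 uint8, red, green, blue), "range_z" (400x640 float32, m along the optical axis (not along the pixel's ray), 0 where there is no reading), "vfov" (degrees; the focal length in pixels is half the picture's height over the tangent of half this angle, whatever the lens; pixels are square), "cx", "cy" (the principal point, pixels), "xyz" and "rotation" of the camera in the world; the wrist camera has in their place "hand_eye" (4x4, takes a point from camera to tool coordinates, whose origin is the TCP and whose axes are the flange's). Camera axes: x right, y up, looking along -z (the intrinsics and any distortion apply to the point x, -y, -z); pixel columns grow to the right and rows downward; lengths in m; the calibration is good to about 2 mm. A picture is of the moment at which its call begins: read the wrist's pose just before it.
- job.hand_in(): hands the job in, once; it reports no verdict.
The state is a dict: "time": time; "joints": joint angles; "dq": joint speeds; "effort": joint torques, N m; "position": TCP position; "ee_rot": TCP orientation; "force": force on the tool from outside, world axes, zero at the start; "wrist_torque": the same for the moment, N m; "gripper_width": finger opening in m.
Only numpy, scipy, OpenCV 4.12 (cv2) and the standard library are available. Lean on these libraries where they do the work, as an engineer would, in place of code of your own. Each camera call takes 0.05 s, during which the arm holds its last target.

## Task

The grinding stone, the green dish and the grey box each stand on the wrong wooden trivet: put each on the trivet that has its own shape (stone on the oblong one, lying lengthways along it; dish on the round one; box on the square one, set square to it), upright and in the middle. Use the bare grinding slab as the spare place to park one of them while you swap, and end with the slab clear. Set everything down gently without dropping or tipping it, and leave the ladle and the steel tumbler where they are.

Things in the scene. Friction and masses are not known exactly. Their poses are not given: they have to be found in the camera images.
- muller_c (a point): Hand grinding stone: oblong flat-sided block of light grey-brown stone with rounded edges, 100 long (its x) x 44 wide (its y) x 46 mm high, about 0.5 kg, loose. The point is its centre, 23 mm above its underside; z up.
- dish_c (a point): Small round open dish of green ceramic, 60 mm outer diameter with upright sides (foot a little narrower), 44 mm high, wall 5 mm, about 0.13 kg, loose. The point is on its axis, 22 mm above its underside; z up.
- box_c (a point): Square box of grey plastic with a shut flip-top lid of paler grey, 50 x 50 mm (sides along its x and y), 55 mm high, about 0.12 kg, loose. A small thumb tab on its -x side, under the lid's edge, and a hinge on its +x side stand out up to 5 mm; the y sides are plain. The point is its centre, 27.5 mm above its underside; z up.
- trivet_round: Round flat wooden trivet with a cork top, 120 mm diameter, 10 mm thick, fixed in place (heavy, does not slide). Origin: centre of its underside, on the counter; its top is 10 mm higher. One of the three things stands on it at the start.
- trivet_square: Square flat wooden trivet with a cork top, 110 x 110 mm (sides along its x and y), 10 mm thick, fixed in place (heavy, does not slide). Origin: centre of its underside; top 10 mm higher. One of the three things stands on it at the start.
- trivet_oblong: Oblong flat wooden trivet with a cork top, 150 mm long (its x) x 84 mm wide (its y), 10 mm thick, fixed in place (heavy, does not slide). Origin: centre of its underside; top 10 mm higher. One of the three things stands on it at the start.
- slab: Grinding slab: flat dark grey stone plate, 200 mm (its x) x 150 mm (its y), 30 mm thick, fixed in place (heavy, does not slide), bare at the start. Origin: centre of its underside; its flat top is 30 mm higher.
- ladle_c (a point): Bystander: steel ladle lying on the counter near the robot, loose. The point is the middle of its bowl (80 mm wide, 28 mm high); the handle runs 250 mm along its -x, its end 5 mm off the counter.
- tumbler_c (a point): Bystander: open steel tumbler standing on the counter among the trivets, 58 mm diameter, 75 mm high, loose. The point is its centre, 37.5 mm above its underside.
Things that resemble listed ones, but are neither listed nor needed, are in the scene too. What is shaped like the part that bears muller_c but yellow is not meant.

How it is judged:
On the way:
1. one of the three things has been parked, upright and let go, on the grinding slab (((x of muller_c in the frame of slab between -0.09 and 0.09 m and y of muller_c in the frame of slab between -0.068 and 0.068 m and z of muller_c in the frame of slab between 0.047 and 0.059 m and linear speed of muller below 0.03 m/s and angle between muller_c's own z axis and vertical below 0.12 rad and contact force between the fingers and muller below 0.1 N) or (x of dish_c in the frame of slab between -0.09 and 0.09 m and y of dish_c in the frame of slab between -0.068 and 0.068 m and z of dish_c in the frame of slab between 0.046 and 0.058 m and linear speed of dish below 0.03 m/s and angle between dish_c's own z axis and vertical below 0.12 rad and contact force between the fingers and dish below 0.1 N) or (x of box_c in the frame of slab between -0.09 and 0.09 m and y of box_c in the frame of slab between -0.068 and 0.068 m and z of box_c in the frame of slab between 0.0515 and 0.0635 m and linear speed of box below 0.03 m/s and angle between box_c's own z axis and vertical below 0.12 rad and contact force between the fingers and box below 0.1 N))), for 0.2 s.
At the end, for the whole second after the job is handed in: Each thing stands upright (7 deg), released and at rest on the trivet of its own shape, centre within 15 mm of the trivet's; the stone within 11 deg of the oblong trivet's length, the box within 11 deg of square to its trivet (any way round); the slab thus clear (horizontal distance between muller_c and trivet_oblong below 0.015 m and z of muller_c in the frame of trivet_oblong between 0.027 and 0.039 m and linear speed of each of muller, dish, box below 0.03 m/s and angle between each of muller_c, dish_c, box_c's own z axis and vertical below 0.12 rad and contact force between the fingers and muller below 0.1 N and angle between the x axis of muller_c and the x axis of trivet_oblong, either way round below 0.2 rad and horizontal distance between dish_c and trivet_round below 0.015 m and z of dish_c in the frame of trivet_round between 0.026 and 0.038 m and contact force between the fingers and dish below 0.1 N and horizontal distance between box_c and trivet_square below 0.015 m and z of box_c in the frame of trivet_square between 0.0315 and 0.0435 m and contact force between the fingers and box below 0.1 N and (angle between the x axis of box_c and the x axis of trivet_square, either way round below 0.2 rad or angle between the x axis of box_c and the y axis of trivet_square, either way round below 0.2 rad)); the robot touches nothing.
It fails at once if the ladle or the tumbler is moved by more than 25 mm (distance of any of ladle_c, tumbler_c from where it was at the start of the episode above 0.025 m).
It fails at once if the stone, the dish or the box is tipped by more than 35 degrees (angle between any of muller_c, dish_c, box_c's own z axis and vertical above 0.61 rad).
It fails at once if the stone, the dish or the box is dropped (falls free more than about 25 mm) ((contact force between the fingers and muller below 0.05 N and linear speed of muller above 0.7 m/s) or (contact force between the fingers and dish below 0.05 N and linear speed of dish above 0.7 m/s) or (contact force between the fingers and box below 0.05 N and linear speed of box above 0.7 m/s)).
It also fails if it takes over 120 s, if anything falls off the work surface, if the arm or the gripper's body presses on something with over 40 N, if the wrist force passes 120 N, or if a joint passes its speed limit or range.

## Working session

There is one attempt and no reset: what is moved stays moved. The work goes in short steps, Python scripts to look and compute and a tool call to move; the robot and the scene stay as the last step left them, time stands still between calls to the robot, and variables do not carry over. Pictures are saved under pics/ and viewed, and the job is handed in when it is done.

Besides the shell and the picture viewer there is one more tool, called after "Request:" as name(argument=value, ...) on one line, values as JSON. carry_out: Moves the arm, as the interface text tells. Its arguments: {"type":"object","properties":{"rows":{"type":"array"},"newtons":{"type":"number"}},"required":["rows"]}

```bash
ls; mkdir -p pics; python3 - <<'E'
from rig import sensors,cams
import cv2,numpy as np,pickle
print(sensors.get_obs())
for n in ["scene","top","wrist"]:
    c=cams.capture(n); pickle.dump(c,open(f'pics/{n}0.pkl','wb'))
    cv2.imwrite(f'pics/{n}0.png',c['img'][:,:,::-1]); print(n,{k:v for k,v in c.items() if k not in('img','range_z')})
E
```

```text
pics
{'time': 0.0, 'joints': array([-1.39600338e+00,  2.76561591e-01,  1.50610728e+00, -5.33994148e-06,
        1.36071408e+00, -1.21012323e-01]), 'dq': array([-0.00110442,  0.00082272, -0.00048713, -0.00134051, -0.00050158,
        0.00074756]), 'effort': array([ 7.75125773e-04, -4.04589450e+01, -2.37228209e+01,  7.02616107e-02,
        3.45753052e-02, -1.40065586e-04]), 'position': array([ 0.16750465, -0.54946529,  0.20463411]), 'ee_rot': array([-3.13981482e+00, -2.10937375e-04,  2.95806198e-01]), 'force': array([-0.56316722, -1.06218204, -0.36888724]), 'wrist_torque': array([-0.02282709,  0.04055918, -0.00590668]), 'gripper_width': 0.09403094881151669}
scene {'vfov': 42.806000697823535, 'cx': 314.0935493117837, 'cy': 195.02606069661985, 'xyz': array([1.35800152, 0.1441663 , 1.30213427]), 'rotation': array([0.56661719, 0.01246761, 1.72298263])}
top {'vfov': 49.36788763909527, 'cx': 316.5329697625589, 'cy': 203.39185477626927, 'xyz': array([ 0.41017587, -0.00822038,  1.19467317]), 'rotation': array([ 0.17984696,  0.01373427, -1.57647608])}
wrist {'vfov': 58.86882802338467, 'cx': 314.8192418906723, 'cy': 198.7187673211605, 'hand_eye': array([[ 7.69628667e-04,  9.66062269e-01,  2.58308149e-01,
         7.41941765e-02],
       [ 9.99999700e-01, -7.22185262e-04, -2.78552976e-04,
        -4.53400328e-05],
       [-8.25531823e-05,  2.58308286e-01, -9.66062536e-01,
        -1.78775300e-01],
       [ 0.00000000e+00,  0.00000000e+00,  0.00000000e+00,
         1.00000000e+00]])}
```

View pics/top0.png

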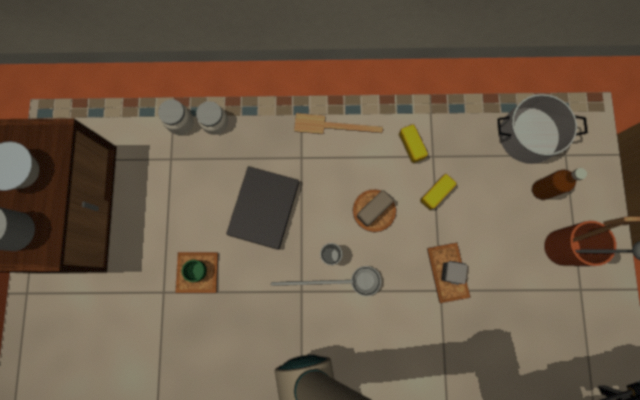

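View pics/scene0.png

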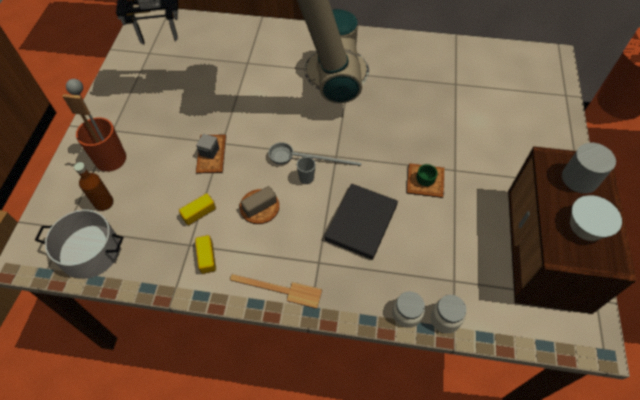

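```bash
cat > h.py <<'E'
import numpy as np,cv2
from scipy.spatial.transform import Rotation as Ro
def rot(e): return Ro.from_euler('xyz',e).as_matrix()
def K(c):
    f=200/np.tan(np.radians(c['vfov'])/2); return f
def cloud(c,pose=None):
    f=K(c); v,u=np.mgrid[0:400,0:640]; d=c['range_z']
    P=np.stack([(u-c['cx'])/f*d,-(v-c['cy'])/f*d,-d],-1)
    if 'hand_eye' in c:
        H=c['hand_eye']; P=P@H[:3,:3].T+H[:3,3]; p,e=pose
        W=P@rot(e).T+p
    else: W=P@rot(c['rotation']).T+c['xyz']
    W[d<=0]=np.nan
    return W
def rect(W,m):
    pts=W[m][:,:2].astype(np.float32); (c,s,a)=cv2.minAreaRect(pts); return c,s,a
E
python3 - <<'E'
import pickle,numpy as np,cv2
from h import *
for n in['top','scene']:
    c=pickle.load(open(f'pics/{n}0.pkl','rb')); W=cloud(c)
    pts={'top':[(340,180),(100,340),(560,340),(550,200),(200,200),(264,208),(185,260),(209,285),(195,268),(375,205),(360,220),(440,255),(456,270),(366,281),(332,250),(412,140),(438,192)],
     'scene':[(200,60),(450,60),(500,280),(150,230),(360,220),(414,188),(437,190),(258,197),(207,143),(212,165)]}[n]
    for u,v in pts: print(n,u,v,W[v,u].round(4),c['img'][v,u])
E
```

```text
top 340 180 [ 6.941e-01 -5.950e-02 -6.000e-04] [142 128 108]
top 100 340 [ 0.2631  0.5848 -0.0006] [137 123 103]
top 560 340 [ 0.2587 -0.628   0.002 ] [132 120 100]
top 550 200 [ 0.6321 -0.6416 -0.0016] [130 118  98]
top 200 200 [0.6396 0.3334 0.0014] [146 132 110]
top 264 208 [0.61   0.1492 0.0327] [60 57 53]
top 185 260 [0.4723 0.3642 0.0118] [133  94  55]
top 209 285 [0.4053 0.2972 0.0085] [131  89  51]
top 195 268 [0.4507 0.3361 0.0115] [45 81 50]
top 375 205 [ 0.6118 -0.1489  0.0553] [109  97  79]
top 360 220 [ 0.576  -0.1108  0.0265] [75 53 36]
top 440 255 [ 0.4814 -0.3255  0.0102] [141  99  58]
top 456 270 [ 0.4397 -0.3493  0.0655] [118 112 102]
top 366 281 [ 0.4135 -0.1251  0.0028] [127 126 115]
top 332 250 [ 0.4969 -0.0344  0.0091] [86 87 79]
top 412 140 [ 0.7927 -0.2561  0.0498] [148 143  28]
top 438 192 [ 0.6476 -0.3201  0.0457] [146 140  25]
scene 200 60 [ 0.0167 -0.5018 -0.0069] [149 135 111]
scene 450 60 [nan nan nan] [157 143 118]
scene 500 280 [7.399e-01 5.448e-01 4.000e-04] [90 79 67]
scene 150 230 [ 0.7283 -0.4532 -0.0026] [158 144 118]
scene 360 220 [0.6237 0.1487 0.0274] [48 48 45]
scene 414 188 [0.4791 0.2984 0.0093] [154 100  50]
scene 437 190 [0.474  0.3677 0.0058] [149  98  51]
scene 258 197 [ 0.61   -0.1496  0.0615] [116 102  80]
scene 207 143 [ 0.4393 -0.3474  0.0616] [126 122 110]
scene 212 165 [ 0.4835 -0.3294  0.0098] [151  99  51]
```

```bash
python3 - <<'E'
import cv2
a=cv2.imread('pics/top0.png'); b=a[150:310,170:490]; cv2.imwrite('pics/topc.png',cv2.resize(b,(800,400),interpolation=cv2.INTER_CUBIC))
E
```

```text
(no output)
```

View pics/topc.png

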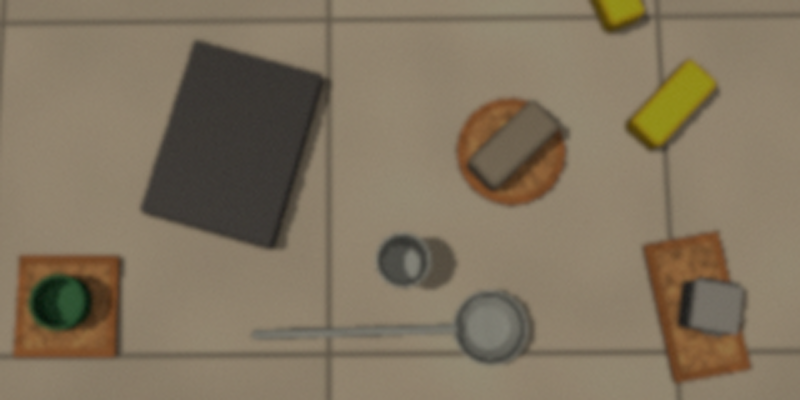

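```bash
cat >> h.py <<'E'
def ray(c,uv,z,pose=None):
    f=K(c); uv=np.asarray(uv,float).reshape(-1,2)
    d=np.stack([(uv[:,0]-c['cx'])/f,-(uv[:,1]-c['cy'])/f,-np.ones(len(uv))],-1)
    if 'hand_eye' in c:
        H=c['hand_eye']; R=rot(pose[1]); o=R@H[:3,3]+pose[0]; d=d@(R@H[:3,:3]).T
    else: o=c['xyz']; d=d@rot(c['rotation']).T
    t=(z-o[2])/d[:,2]; return o+t[:,None]*d
def comp(m,box):
    mm=np.zeros_like(m,np.uint8); u0,v0,u1,v1=box; mm[v0:v1,u0:u1]=m[v0:v1,u0:u1]
    n,l,s,_=cv2.connectedComponentsWithStats(mm); k=1+np.argmax(s[1:,4]); return l==k
def fit(c,m,z,pose=None):
    v,u=np.nonzero(m); P=ray(c,np.c_[u,v],z,pose)[:,:2]
    (ce,s,a)=cv2.minAreaRect((P*1000).astype(np.float32)); return np.round(ce,1),np.round(s,1),round(a,1)
E
python3 - <<'E'
import pickle
from h import *
for n in['top','scene']:
    c=pickle.load(open(f'pics/{n}0.pkl','rb')); W=cloud(c); z=W[...,2]; I=c['img'].astype(int); r,g,b=I[...,0],I[...,1],I[...,2]
    X,Y=W[...,0],W[...,1]
    def near(x,y,R): return np.hypot(X-x,Y-y)<R
    br=(r-b>45)&(g<0.8*r)
    print(n)
    for nm,x,y,R in[('round',.6,-.15,.1),('square',.44,.33,.11),('oblong',.44,-.345,.12)]:
        m=comp((br&near(x,y,R)).astype(np.uint8),(0,0,640,400)); print(nm,m.sum(),fit(c,m,.01))
    m=comp(((z>.02)&near(.61,.15,.15)&(r<80)).astype(np.uint8),(0,0,640,400)); print('slab',fit(c,m,.03))
    for nm,x,y,R,h,t in[('stone',.6,-.15,.08,.056,.047),('dish',.44,.33,.06,.054,.045),('box',.44,-.345,.06,.065,.058),('tumbler',.5,-.035,.06,.075,.065)]:
        m=comp(((z>t)&near(x,y,R)).astype(np.uint8),(0,0,640,400)); print(nm,m.sum(),fit(c,m,h), np.nanmax(z[m]))
E
```

```text
top
round 786 (array([ 602.7, -147.1]), array([117.5, 108.3]), 41.4)
square 1114 (array([440.4, 332.9]), array([110.3, 106.8]), 89.6)
oblong 1270 (array([ 435.9, -345.1]), array([149.6,  83.4]), 10.2)
slab (array([613.6, 152.5]), array([148.6, 196.6]), 73.8)
stone 601 (array([ 605.7, -148.2]), array([43.6, 97.6]), 42.8) 0.06188216475538111
dish 156 (array([443., 330.]), array([60.3, 57.2]), 46.7) 0.058561171886047036
box 408 (array([ 432.6, -348.7]), array([50.7, 56.3]), 79.5) 0.07204350867281706
tumbler 95 (array([483.3, -29.1]), array([53.8, 53.5]), 89.6) 0.07957944111452453
scene
round 398 (array([ 630.4, -137.6]), array([ 68.7, 116. ]), 32.4)
square 702 (array([442.8, 331.1]), array([111.1, 112. ]), 88.9)
oblong 598 (array([ 437. , -345.7]), array([151.6,  84.4]), 10.0)
slab (array([622.2, 152.5]), array([148.7, 203.5]), 73.8)
stone 438 (array([ 613.4, -148.5]), array([45.6, 99.8]), 43.2) 0.06152116668663821
dish 118 (array([449.5, 329.8]), array([61.4, 60.6]), 44.0) 0.05823570419753965
box 218 (array([ 437.9, -348. ]), array([52.1, 54.3]), 79.5) 0.071518692871271
tumbler 101 (array([489.2, -28.9]), array([62. , 53.5]), 8.7) 0.07992064535304766
```

```bash
cat >> h.py <<'E'
def go(x,y,z,yawdeg):
    from rig import sensors
    o=sensors.get_obs(); R=rot(o['ee_rot']); d=R.T@(np.array([x,y,z])-o['position'])
    t=-(yawdeg-np.degrees(o['ee_rot'][2])); t=(t+180)%360-180
    print('t',round(o['time'],2),'from',o['position'].round(4),'rpy',np.degrees(o['ee_rot']).round(1),'q6',o['joints'][5].round(2),'F',o['force'].round(1),'w',round(o['gripper_width'],4))
    print('mm',(d*1000).round(1),'turn',round(t,1))
def snap(name):
    from rig import sensors,cams
    import pickle
    o=sensors.get_obs(); c=cams.capture('wrist'); p=(o['position'],o['ee_rot'])
    pickle.dump((c,p),open(f'pics/{name}.pkl','wb')); cv2.imwrite(f'pics/{name}.png',c['img'][:,:,::-1]); return c,p
E
python3 -c "
from h import *
go(.433,-.349,.19,-10.5)"
```

```text
t 0.15 from [ 0.1675 -0.5496  0.2048] rpy [-179.9   -0.    16.9] q6 -0.12 F [-1.3 -0.8  0.5] w 0.0938
mm [ 312.4 -114.5   15. ] turn 27.4
```

Request:
carry_out(rows=[0.02,-0.007,0,3,100,0.06,-0.022,0.003,8,100,0.11,-0.04,0.006,14,100,0.16,-0.059,0.009,19,100,0.21,-0.077,0.011,23,100,0.26,-0.095,0.013,26,100,0.295,-0.108,0.015,27.4,100,0.312,-0.1145,0.015,27.4,100,0.312,-0.1145,0.015,27.4,100,0.312,-0.1145,0.015,27.4,100])

```text
time: 1.4
position: [0.4317, -0.3505, 0.1904]
ee_rot: [3.141, 0.001, -0.183]
force: [0.4, -0.4, -0.4]
gripper_width: 0.0939
```

```bash
python3 -c "
from h import *
snap('w1');go(.433,-.349,.19,-10.5)"
```

```text
t 1.45 from [ 0.4317 -0.3506  0.1905] rpy [180.    0.  -10.5] q6 0.95 F [-0.   0.1 -0.1] w 0.0941
mm [ 1.  -1.8  0.5] turn -0.0
```

View pics/w1.png

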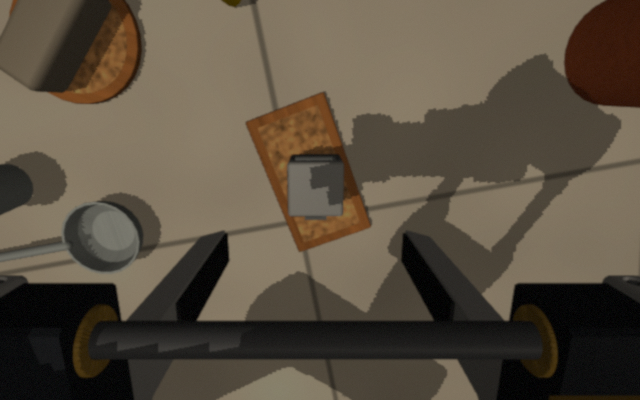

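```bash
python3 - <<'E'
import pickle
from h import *
c,p=pickle.load(open('pics/w1.pkl','rb'))
I=c['img']; cv2.imwrite('pics/w1c.png',cv2.resize(I[85:260,240:380,::-1],None,fx=4,fy=3.4,interpolation=cv2.INTER_CUBIC)[:600])
W=cloud(c,p); z=W[...,2]; X,Y=W[...,0],W[...,1]
near=lambda x,y,R: np.hypot(X-x,Y-y)<R
i=I.astype(int); r,g,b=i[...,0],i[...,1],i[...,2]
for t in(.05,.06,.062):
    m=comp(((z>t)&near(.433,-.349,.06)).astype(np.uint8),(0,0,640,400)); print(t,m.sum(),fit(c,m,.065,p),np.nanmedian(z[m]), cv2.minAreaRect((W[m][:,:2]*1000).astype(np.float32)))
br=(r-b>25)&(g<0.8*r)
m=comp((br&near(.436,-.345,.12)).astype(np.uint8),(0,0,640,400)); print(fit(c,m,.01,p),np.nanmedian(z[m]))
m=comp((br&near(.603,-.147,.1)).astype(np.uint8),(0,0,640,400)); print(fit(c,m,.01,p))
E
```

```text
0.05 43458 (array([ 304.6, -321.1]), array([608.2, 187.7]), 79.5) 0.3033452955548106 ((443.0823669433594, -351.618408203125), (117.4661865234375, 45.63539505004883), 79.4595718383789)
0.06 43458 (array([ 304.6, -321.1]), array([608.2, 187.7]), 79.5) 0.3033452955548106 ((443.0823669433594, -351.618408203125), (117.4661865234375, 45.63539505004883), 79.4595718383789)
0.062 43458 (array([ 304.6, -321.1]), array([608.2, 187.7]), 79.5) 0.3033452955548106 ((443.0823669433594, -351.618408203125), (117.4661865234375, 45.63539505004883), 79.4595718383789)
(array([ 434.6, -346.9]), array([149.3,  83.9]), 10.1) 0.0096330659470793
(array([ 577. , -174.5]), array([ 54.5, 116.4]), 37.8)
```

View pics/w1c.png

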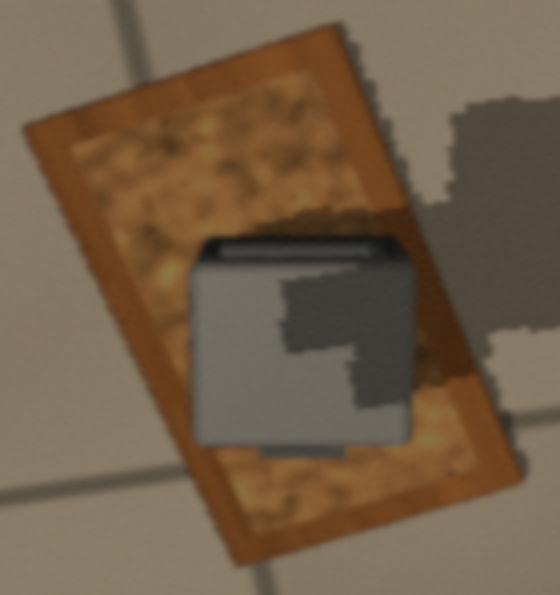

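```bash
python3 - <<'E'
import pickle
from h import *
c,p=pickle.load(open('pics/w1.pkl','rb'))
W=cloud(c,p); z=W[...,2]; X,Y=W[...,0],W[...,1]
near=lambda x,y,R: np.hypot(X-x,Y-y)<R
for t in(.055,.06,.063):
    m=comp(((z>t)&(z<.08)&near(.433,-.349,.06)).astype(np.uint8),(0,0,640,400)); print(t,m.sum(),fit(c,m,.065,p),np.nanmedian(z[m]))
m=(z>.02)&(z<.08)&near(.433,-.349,.06)&(z<.05); print(m.sum())
cor=[(192+0,262),(412,262),(412,443),(192,443)]
P=ray(c,[(240+a/4,85+b/3.4) for a,b in cor],.065,p)[:,:2]*1000
print(P.round(1),P.mean(0),[np.linalg.norm(P[i]-P[i-1]).round(1) for i in range(4)],np.degrees(np.arctan2(*(P[0]-P[3])[::-1])))
go(.4332,-.3491,.19,-10.5)
E
```

```text
0.055 3283 (array([ 434. , -351.4]), array([49.3, 57.2]), 79.0) 0.06481415274251884
0.06 3067 (array([ 433.3, -351.2]), array([49.4, 49.8]), 79.5) 0.06487922561554468
0.063 2958 (array([ 433.7, -351.3]), array([49.4, 48.9]), 79.5) 0.06490601814018224
93
[[ 461.1 -332.8]
 [ 452.4 -379.6]
 [ 404.8 -371.8]
 [ 413.8 -323.1]] [ 433.03292818 -351.82812023] [np.float64(48.3), np.float64(47.5), np.float64(48.3), np.float64(49.5)] -11.569401543639918
t 1.45 from [ 0.4317 -0.3506  0.1905] rpy [180.    0.  -10.5] q6 0.95 F [-0.   0.1 -0.1] w 0.0941
mm [ 1.2 -1.8  0.5] turn -0.0
```

Request:
carry_out(rows=[0.0018,0,0.03,0,100,0.0018,0,0.075,0,100,0.0018,0,0.115,0,100,0.0018,0,0.145,0,100,0.0018,0,0.162,0,100,0.0018,0,0.17,0,100,0.0018,0,0.17,0,100,0.0018,0,0.17,0,60,0.0018,0,0.17,0,40,0.0018,0,0.17,0,40,0.0018,0,0.17,0,40,0.0018,0,0.17,0,40,0.0018,0,0.17,0,40], newtons=15)

```text
time: 3.08
position: [0.4346, -0.3502, 0.0207]
ee_rot: [3.141, -0.0, -0.182]
force: [-0.7, -1.1, 1.3]
gripper_width: 0.05
```

```bash
python3 -c "
from h import *
go(.6136,.1525,.19,-16.2)"
```

```text
t 3.08 from [ 0.4346 -0.3502  0.0207] rpy [180.   -0.  -10.4] q6 0.95 F [-0.7 -1.1  1.3] w 0.05
mm [  85.  -526.7 -169.6] turn 5.8
```

Request:
carry_out(rows=[0,0,-0.01,0,40,0,0,-0.04,0,40,0,0,-0.08,0,40,0,-0.01,-0.11,0,40,0.005,-0.035,-0.13,0,40,0.012,-0.075,-0.14,0,40,0.02,-0.12,-0.14,0,40,0.028,-0.17,-0.14,0,40,0.036,-0.22,-0.14,0,40,0.044,-0.27,-0.14,0,40,0.052,-0.32,-0.14,0,40,0.06,-0.37,-0.14,0,40,0.068,-0.42,-0.14,0,40,0.075,-0.46,-0.14,0,40,0.08,-0.495,-0.14,0,40,0.083,-0.515,-0.14,0,40,0.085,-0.526,-0.14,0,40,0.085,-0.526,-0.14,0,40])

```text
time: 5.32
position: [0.6134, 0.1517, 0.1604]
ee_rot: [3.141, 0.0, -0.182]
force: [0.1, -0.7, -1.3]
gripper_width: 0.0497
```

```bash
python3 -c "
from h import *
go(.6136,.1525,.042,-10.4)"
```

```text
t 5.33 from [0.6134 0.1517 0.1604] rpy [180.    0.  -10.4] q6 1.89 F [ 0.1 -0.7 -1.3] w 0.0497
mm [ 1.000e-01 -9.000e-01  1.184e+02] turn -0.0
```

Request:
carry_out(rows=[0,0,0.02,0,40,0,0,0.05,0,40,0,0,0.08,0,40,0,0,0.1,0,40,0,0,0.11,0,40,0,0,0.115,0,40,0,0,0.118,0,40,0,0,0.1195,0,40,0,0,0.1195,0,40,0,0,0.1195,0,40])

```text
time: 6.58
position: [0.6137, 0.152, 0.0413]
ee_rot: [-3.142, -0.001, -0.182]
force: [-0.4, 0.6, -1.3]
gripper_width: 0.0497
```

Request:
carry_out(rows=[0,0,0.0005,0,40,0,0,0.001,0,40,0,0,0.001,0,40])

```text
time: 6.95
position: [0.6137, 0.152, 0.0407]
ee_rot: [-3.141, -0.001, -0.182]
force: [-0.8, 1.1, 3.4]
gripper_width: 0.0502
```

Contact. Release and rise.

Request:
carry_out(rows=[0,0,0,0,56,0,0,0,0,70,0,0,0,0,90,0,0,0,0,100,0,0,0,0,100,0,0,-0.015,0,100,0,0,-0.05,0,100,0,0,-0.09,0,100,0,0,-0.125,0,100,0,0,-0.145,0,100,0,0,-0.15,0,100,0,0,-0.15,0,100])

```text
time: 8.45
position: [0.6133, 0.1519, 0.1901]
ee_rot: [3.142, -0.0, -0.182]
force: [0.2, 0.3, 0.2]
gripper_width: 0.0936
```

```bash
python3 -c "
from h import *
snap('w2');go(.606,-.148,.19,-47.2)"
```

```text
t 8.5 from [0.6129 0.1518 0.1894] rpy [ 1.80e+02  1.00e-01 -1.05e+01] q6 1.89 F [-0.2  0.4 -0.4] w 0.094
mm [ 47.6 296.1  -0.6] turn 36.7
```

View pics/w2.png

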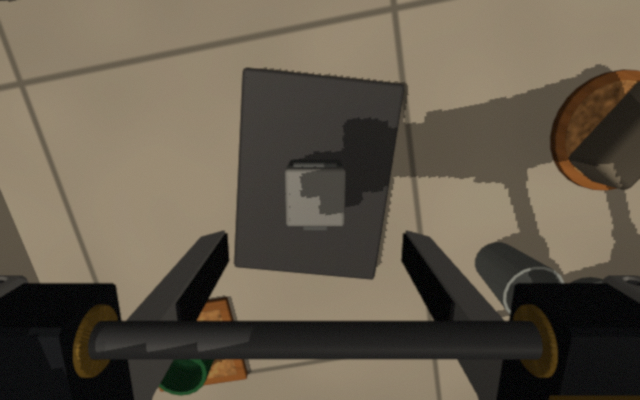

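Box parked upright at the slab's middle (pixel 315,195). Now over the stone.

Request:
carry_out(rows=[0.003,0.02,0,4,100,0.009,0.06,0,10,100,0.018,0.11,0,17,100,0.026,0.16,0,24,100,0.034,0.21,0,30,100,0.041,0.255,0,34,100,0.046,0.285,0,36.5,100,0.0475,0.296,0,36.7,100,0.0475,0.296,0,36.7,100,0.0475,0.296,0,36.7,100])

```text
time: 9.75
position: [0.6064, -0.1463, 0.1897]
ee_rot: [-3.141, 0.001, -0.821]
force: [-0.0, 0.4, 0.4]
gripper_width: 0.094
```

```bash
python3 - <<'E'
from h import *
c,p=snap('w3')
W=cloud(c,p); z=W[...,2]; X,Y=W[...,0],W[...,1]
near=lambda x,y,R: np.hypot(X-x,Y-y)<R
i=c['img'].astype(int); r,g,b=i[...,0],i[...,1],i[...,2]
for t in(.045,.05,.053):
    m=comp(((z>t)&(z<.07)&near(.606,-.148,.07)).astype(np.uint8),(0,0,640,400)); print(t,m.sum(),fit(c,m,.056,p),np.nanmedian(z[m]))
br=(r-b>22)&(g<0.8*r)&(z<.02)
m=comp((br&near(.603,-.147,.09)).astype(np.uint8),(0,0,640,400)); print(fit(c,m,.01,p))
cn,_=cv2.findContours(m.astype(np.uint8),0,1); k=max(cn,key=len)[:,0]; P=ray(c,k,.01,p)[:,:2]*1000
print(cv2.minEnclosingCircle(P.astype(np.float32)))
go(.606,-.148,.19,-47.2)
E
```

```text
0.045 4976 (array([ 607.7, -152.1]), array([43. , 96.8]), 42.9) 0.055105600213352326
0.05 4825 (array([ 607.7, -152.1]), array([42.6, 96.8]), 43.1) 0.05514470971923144
0.053 4428 (array([ 607.1, -151.5]), array([40.5, 95.3]), 42.4) 0.055233178604042504
(array([ 607.2, -155.5]), array([118.3, 111.9]), 41.7)
((605.110107421875, -153.1658935546875), 59.64707565307617)
t 9.8 from [ 0.6065 -0.1463  0.1898] rpy [-180.     0.   -47.1] q6 2.04 F [ 0.2  0.4 -0.2] w 0.0939
mm [ 0.9  1.5 -0.2] turn 0.1
```

View pics/w3.png

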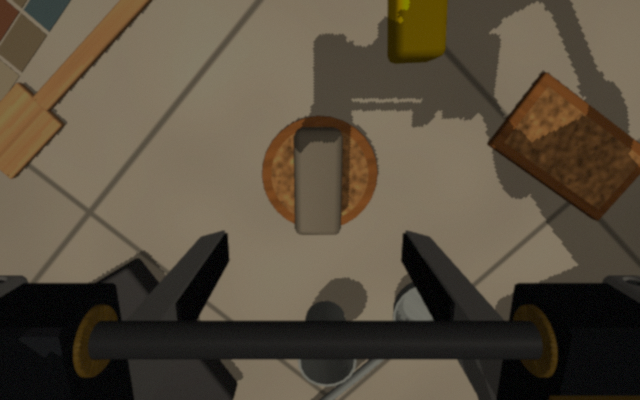

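```bash
python3 - <<'E'
from h import *
import pickle
c,p=pickle.load(open('pics/w2.pkl','rb'))
W=cloud(c,p); z=W[...,2]; X,Y=W[...,0],W[...,1]
near=lambda x,y,R: np.hypot(X-x,Y-y)<R
m=comp(((z>.075)&(z<.095)&near(.614,.152,.06)).astype(np.uint8),(0,0,640,400)); f=fit(c,m,.085,p);print(m.sum(),f,np.nanmedian(z[m]))
R=rot(p[1]); d=R.T@np.array([f[0][0]-613.7,f[0][1]-152,0]); print('tool bias',d)
from rig import cams
c=cams.capture('top'); pickle.dump(c,open('pics/top1.pkl','wb')); W=cloud(c); z=W[...,2]; X,Y=W[...,0],W[...,1]
m=comp(((z>.075)&(z<.095)&near(.614,.152,.06)).astype(np.uint8),(0,0,640,400)); f=fit(c,m,.085);print('top',m.sum(),f)
E
```

```text
3686 (array([613.7, 151.9]), array([49.5, 57.3]), 79.6) 0.08482499684644024
tool bias [1.81391914e-02 9.83410883e-02 8.78059707e-06]
top 389 (array([610.2, 152.9]), array([50.4, 56.5]), 80.0)
```

Request:
carry_out(rows=[0.005,0.003,0.03,0,100,0.005,0.003,0.075,0,100,0.005,0.003,0.115,0,100,0.005,0.003,0.145,0,100,0.005,0.003,0.163,0,100,0.005,0.003,0.172,0,100,0.005,0.003,0.173,0,100,0.005,0.003,0.173,0,60,0.005,0.003,0.173,0,35,0.005,0.003,0.173,0,35,0.005,0.003,0.173,0,35,0.005,0.003,0.173,0,35,0.005,0.003,0.173,0,35,0.005,0.003,0.173,0,35], newtons=35)

```text
time: 11.6
position: [0.6082, -0.1532, 0.0171]
ee_rot: [-3.141, -0.0, -0.823]
force: [1.5, 1.9, -0.2]
gripper_width: 0.0435
```

```bash
python3 -c "
from h import *
go(.4346,-.3469,.13,10.1)"
```

```text
t 11.6 from [ 0.6082 -0.1532  0.0171] rpy [-179.9   -0.   -47.2] q6 2.04 F [ 1.5  1.9 -0.2] w 0.0435
mm [  24.1  258.9 -113.2] turn -57.3
```

Request:
carry_out(rows=[0,0,-0.008,0,35,0,0,-0.03,0,35,0,0,-0.065,0,35,0,0,-0.095,0,35,0,0.01,-0.11,-3,35,0.003,0.035,-0.113,-9,35,0.007,0.07,-0.113,-17,35,0.011,0.11,-0.113,-26,35,0.015,0.15,-0.113,-35,35,0.018,0.19,-0.113,-43,35,0.021,0.22,-0.113,-50,35,0.023,0.245,-0.113,-55,35,0.024,0.256,-0.113,-57,35,0.024,0.259,-0.113,-57.3,35,0.024,0.259,-0.113,-57.3,35])

```text
time: 13.48
position: [0.4337, -0.3467, 0.1296]
ee_rot: [-3.14, 0.001, 0.176]
force: [-0.2, 0.5, -5.6]
gripper_width: 0.0441
```

```bash
python3 -c "
from h import *
snap('w4');go(.4346,-.3469,.0175,10.1)"
```

```text
t 13.53 from [ 0.434  -0.3466  0.1297] rpy [-179.9    0.    10.1] q6 0.59 F [-1.   0.4 -5.7] w 0.044
mm [  0.6   0.5 112.2] turn 0.0
```

View pics/w4.png

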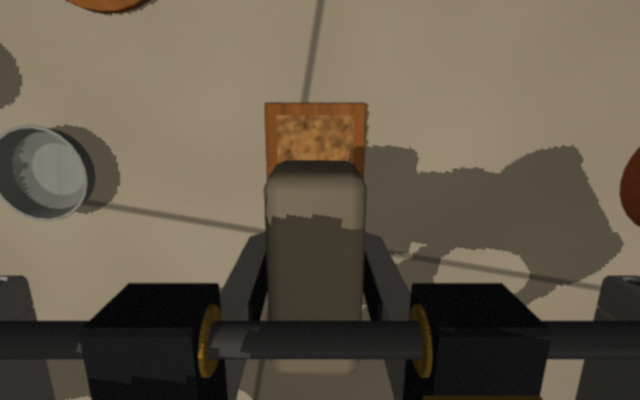

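Request:
carry_out(rows=[0.001,0,0.02,0,35,0.001,0,0.05,0,35,0.001,0,0.08,0,35,0.001,0,0.098,0,35,0.001,0,0.106,0,35,0.001,0,0.11,0,35,0.001,0,0.1115,0,35,0.001,0,0.112,0,35,0.001,0,0.1125,0,35,0.001,0,0.1125,0,35])

```text
time: 14.78
position: [0.4352, -0.3472, 0.0178]
ee_rot: [3.141, -0.0, 0.177]
force: [-1.2, 0.4, -6.3]
gripper_width: 0.0437
```

Request:
carry_out(rows=[0,0,0.0005,0,35,0,0,0.001,0,35,0,0,0.001,0,35])

```text
time: 15.15
position: [0.4352, -0.3471, 0.017]
ee_rot: [3.141, -0.0, 0.177]
force: [-0.6, -0.2, -0.3]
gripper_width: 0.0439
```

Contact (weight is off). Release, rise.

Request:
carry_out(rows=[0,0,0.0005,0,50,0,0,0.0005,0,65,0,0,0.0005,0,85,0,0,0.0005,0,100,0,0,0.0005,0,100,0,0,-0.015,0,100,0,0,-0.05,0,100,0,0,-0.09,0,100,0,0,-0.13,0,100,0,0,-0.16,0,100,0,0,-0.17,0,100,0,0,-0.17,0,100])

```text
time: 16.65
position: [0.4351, -0.3471, 0.187]
ee_rot: [3.141, -0.001, 0.177]
force: [0.5, -0.2, -0.2]
gripper_width: 0.0936
```

```bash
python3 - <<'E'
from h import *
c,p=snap('w5')
W=cloud(c,p); z=W[...,2]; X,Y=W[...,0],W[...,1]
near=lambda x,y,R: np.hypot(X-x,Y-y)<R
i=c['img'].astype(int); r,g,b=i[...,0],i[...,1],i[...,2]
m=comp(((z>.05)&(z<.07)&near(.435,-.347,.07)).astype(np.uint8),(0,0,640,400)); print(m.sum(),fit(c,m,.056,p),np.nanmedian(z[m]))
br=(r-b>22)&(g<0.8*r)&(z<.02)
m=(br&near(.435,-.347,.1)); print(fit(c,m,.01,p))
go(.4425,.331,.19,0)
E
```

```text
4814 (array([ 433.8, -347.2]), array([96.1, 42.4]), 10.2) 0.055226188830639164
(array([ 434.3, -346.5]), array([148.1,  83.8]), 10.1)
t 16.7 from [ 0.4347 -0.3466  0.1859] rpy [-180.     0.    10.1] q6 0.6 F [ 0.1  0.3 -1.7] w 0.0943
mm [ 127.  -665.7   -3.6] turn 10.1
```

View pics/w5.png

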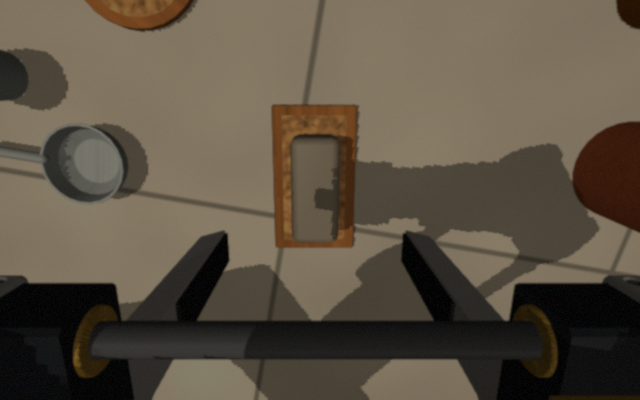

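Request:
carry_out(rows=[0.003,-0.015,0,0,100,0.01,-0.05,-0.002,1,100,0.019,-0.1,-0.004,2,100,0.029,-0.155,-0.004,3,100,0.04,-0.21,-0.004,4,100,0.05,-0.265,-0.004,5,100,0.061,-0.32,-0.004,6,100,0.071,-0.375,-0.004,7,100,0.082,-0.43,-0.004,8,100,0.093,-0.485,-0.004,9,100,0.103,-0.54,-0.004,10,100,0.112,-0.59,-0.004,10,100,0.12,-0.63,-0.004,10,100,0.125,-0.655,-0.004,10,100,0.127,-0.665,-0.004,10,100,0.127,-0.665,-0.004,10,100,0.127,-0.665,-0.004,10,100])

```text
time: 18.82
position: [0.4426, 0.3289, 0.1902]
ee_rot: [3.141, 0.001, 0.002]
force: [0.3, -0.1, -0.1]
gripper_width: 0.0942
```

```bash
python3 - <<'E'
from h import *
c,p=snap('w6')
W=cloud(c,p); z=W[...,2]; X,Y=W[...,0],W[...,1]
near=lambda x,y,R: np.hypot(X-x,Y-y)<R
i=c['img'].astype(int); r,g,b=i[...,0],i[...,1],i[...,2]
for t in(.045,.05):
    m=comp(((z>t)&(z<.07)&near(.443,.33,.05)).astype(np.uint8),(0,0,640,400)); print(t,m.sum(),fit(c,m,.054,p),np.nanmedian(z[m]))
    v,u=np.nonzero(m); print(cv2.minEnclosingCircle((ray(c,np.c_[u,v],.054,p)[:,:2]*1000).astype(np.float32)))
br=(r-b>22)&(g<0.8*r)&(z<.02)
m=(br&near(.44,.332,.1)); m=comp(m.astype(np.uint8),(0,0,640,400)); print(fit(c,m,.01,p))
go(.4425,.331,.19,0)
E
```

```text
0.045 1158 (array([443.3, 330.6]), array([58.9, 57.7]), 0.1) 0.05317326362982182
((443.5311279296875, 330.51739501953125), 30.02208137512207)
0.05 1022 (array([443.3, 330.6]), array([58.9, 57.7]), 0.1) 0.053313930392592204
((443.219970703125, 330.5391845703125), 29.74397850036621)
(array([439.7, 332.1]), array([109.7, 109.3]), 89.5)
t 18.88 from [0.4428 0.3288 0.1903] rpy [1.8e+02 0.0e+00 1.0e-01] q6 2.08 F [ 0.9 -0.1  0.3] w 0.094
mm [-0.3 -2.2  0.3] turn 0.1
```

View pics/w6.png

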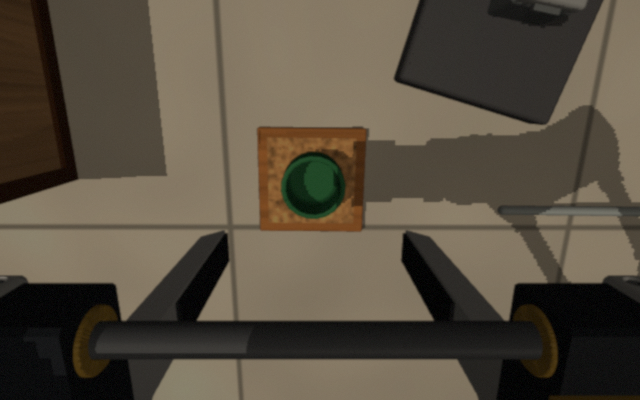

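Request:
carry_out(rows=[0.0005,-0.0018,0.03,0,100,0.0005,-0.0018,0.075,0,100,0.0005,-0.0018,0.115,0,100,0.0005,-0.0018,0.145,0,100,0.0005,-0.0018,0.163,0,100,0.0005,-0.0018,0.171,0,100,0.0005,-0.0018,0.172,0,100,0.0005,-0.0018,0.172,0,75,0.0005,-0.0018,0.172,0,50,0.0005,-0.0018,0.172,0,50,0.0005,-0.0018,0.172,0,50,0.0005,-0.0018,0.172,0,50,0.0005,-0.0018,0.172,0,50], newtons=12)

```text
time: 20.5
position: [0.4435, 0.3316, 0.0188]
ee_rot: [3.141, -0.0, 0.003]
force: [-0.6, -1.0, 4.3]
gripper_width: 0.0593
```

```bash
python3 -c "
from h import *
go(.605,-.153,.14,0)"
```

```text
t 20.5 from [0.4435 0.3316 0.0188] rpy [180.   -0.    0.2] q6 2.08 F [-0.6 -1.   4.3] w 0.0593
mm [ 160.2  485.1 -121.1] turn 0.2
```

Request:
carry_out(rows=[0,0,-0.008,0,50,0,0,-0.03,0,50,0,0,-0.065,0,50,0,0,-0.1,0,50,0.003,0.01,-0.125,0,50,0.012,0.035,-0.135,0,50,0.025,0.075,-0.135,0,50,0.04,0.12,-0.135,0,50,0.056,0.17,-0.135,0,50,0.073,0.22,-0.135,0,50,0.089,0.27,-0.135,0,50,0.106,0.32,-0.135,0,50,0.122,0.37,-0.135,0,50,0.137,0.415,-0.135,0,50,0.149,0.45,-0.135,0,50,0.157,0.474,-0.135,0,50,0.16,0.485,-0.135,0,50,0.16,0.485,-0.135,0,50,0.16,0.485,-0.135,0,50])

```text
time: 22.88
position: [0.6042, -0.1514, 0.1535]
ee_rot: [-3.141, 0.001, 0.004]
force: [-0.8, 0.9, -1.0]
gripper_width: 0.0596
```

```bash
python3 - <<'E'
from h import *
c,p=snap('w7')
W=cloud(c,p); z=W[...,2]; X,Y=W[...,0],W[...,1]
near=lambda x,y,R: np.hypot(X-x,Y-y)<R
i=c['img'].astype(int); r,g,b=i[...,0],i[...,1],i[...,2]
br=(r-b>22)&(g<0.8*r)&(z<.02)
m=(br&near(.605,-.153,.09)); m=comp(m.astype(np.uint8),(0,0,640,400))
v,u=np.nonzero(m); print(cv2.minEnclosingCircle((ray(c,np.c_[u,v],.01,p)[:,:2]*1000).astype(np.float32)))
go(.605,-.153,.0195,0)
E
```

```text
((605.3742065429688, -152.72525024414062), 59.47303771972656)
t 22.93 from [ 0.6043 -0.1514  0.1536] rpy [-180.     0.     0.2] q6 1.21 F [ 0.1  0.4 -1. ] w 0.0593
mm [  0.7   1.7 134.1] turn 0.2
```

View pics/w7.png

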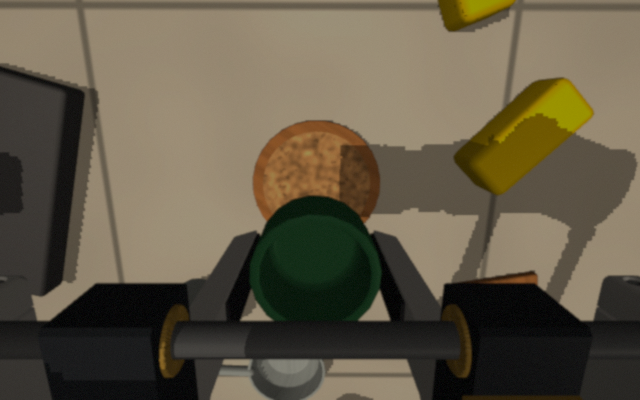

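Dish level, trivet centre confirmed at (605.3, −152.8). Lower.

Request:
carry_out(rows=[0.001,0.0015,0.02,0,50,0.001,0.0015,0.055,0,50,0.001,0.0015,0.09,0,50,0.001,0.0015,0.115,0,50,0.001,0.0015,0.126,0,50,0.001,0.0015,0.131,0,50,0.001,0.0015,0.133,0,50,0.001,0.0015,0.134,0,50,0.001,0.0015,0.1345,0,50,0.001,0.0015,0.1345,0,50])

```text
time: 24.18
position: [0.6059, -0.1545, 0.0193]
ee_rot: [3.141, -0.001, 0.002]
force: [-0.1, -0.4, -0.8]
gripper_width: 0.0592
```

Request:
carry_out(rows=[0,-0.001,0.0005,0,50,0,-0.001,0.001,0,50,0,-0.001,0.001,0,50])

```text
time: 24.55
position: [0.6059, -0.1537, 0.0187]
ee_rot: [3.141, -0.001, 0.003]
force: [-1.7, -0.5, 4.8]
gripper_width: 0.0593
```

Request:
carry_out(rows=[0,0,0,0,65,0,0,0,0,75,0,0,0,0,90,0,0,0,0,100,0,0,0,0,100,0,0,-0.015,0,100,0,0,-0.05,0,100,0,0,-0.09,0,100,0,0,-0.13,0,100,0,0,-0.16,0,100,0,0,-0.17,0,100,0,0,-0.17,0,100])

```text
time: 26.05
position: [0.6058, -0.1534, 0.1885]
ee_rot: [3.141, -0.001, 0.003]
force: [0.1, 0.5, -0.2]
gripper_width: 0.0944
```

```bash
python3 - <<'E'
from h import *
c,p=snap('w8')
W=cloud(c,p); z=W[...,2]; X,Y=W[...,0],W[...,1]
near=lambda x,y,R: np.hypot(X-x,Y-y)<R
m=comp(((z>.045)&(z<.07)&near(.605,-.153,.05)).astype(np.uint8),(0,0,640,400)); v,u=np.nonzero(m)
print(cv2.minEnclosingCircle((ray(c,np.c_[u,v],.054,p)[:,:2]*1000).astype(np.float32)))
go(.6137,.152,.19,-10.4)
E
```

```text
((606.1652221679688, -153.47518920898438), 30.124929428100586)
t 26.1 from [ 0.6052 -0.1531  0.1874] rpy [-1.8e+02  1.0e-01  1.0e-01] q6 1.21 F [-0.5  0.3 -0.1] w 0.0939
mm [   9.3 -305.1   -2.5] turn 10.5
```

View pics/w8.png

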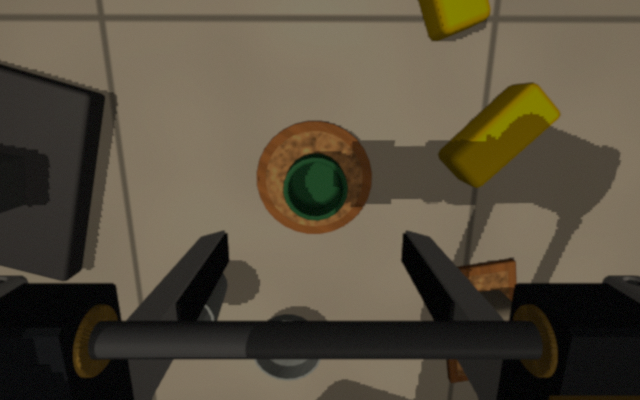

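Dish centred and upright (315,187). Back to the box.

Request:
carry_out(rows=[0.001,-0.02,0,1,100,0.002,-0.06,0,3,100,0.003,-0.11,0,5,100,0.005,-0.16,0,7,100,0.006,-0.21,0,8.5,100,0.008,-0.255,0,9.5,100,0.009,-0.29,0,10.5,100,0.0093,-0.305,0,10.5,100,0.0093,-0.305,0,10.5,100,0.0093,-0.305,0,10.5,100])

```text
time: 27.35
position: [0.6141, 0.1503, 0.1874]
ee_rot: [3.14, 0.001, -0.182]
force: [0.3, -0.0, -0.1]
gripper_width: 0.0938
```

```bash
python3 - <<'E'
from h import *
c,p=snap('w9')
W=cloud(c,p); z=W[...,2]; X,Y=W[...,0],W[...,1]
near=lambda x,y,R: np.hypot(X-x,Y-y)<R
for t in (.07,.081,.083):
    m=comp(((z>t)&(z<.1)&near(.614,.152,.06)).astype(np.uint8),(0,0,640,400)); print(fit(c,m,.085,p),np.nanmedian(z[m]))
go(.6137,.152,.041,-10.4)
E
```

```text
(array([613.7, 151.9]), array([49.4, 56.9]), 79.6) 0.08479160161617583
(array([613.4, 151.9]), array([49.4, 49.3]), 79.6) 0.08489569027668081
(array([613., 152.]), array([49. , 48.5]), 79.6) 0.0849226760221812
t 27.4 from [0.6142 0.1502 0.1876] rpy [179.9   0.  -10.4] q6 1.88 F [-0.2 -0.3  0.2] w 0.0937
mm [ -0.8  -1.8 146.6] turn -0.0
```

Request:
carry_out(rows=[-0.001,-0.0018,0.03,0,100,-0.001,-0.0018,0.07,0,100,-0.001,-0.0018,0.105,0,100,-0.001,-0.0018,0.13,0,100,-0.001,-0.0018,0.142,0,100,-0.001,-0.0018,0.146,0,100,-0.001,-0.0018,0.146,0,100,-0.001,-0.0018,0.146,0,65,-0.001,-0.0018,0.146,0,40,-0.001,-0.0018,0.146,0,40,-0.001,-0.0018,0.146,0,40,-0.001,-0.0018,0.146,0,40,-0.001,-0.0018,0.146,0,40], newtons=15)

```text
time: 29.02
position: [0.6135, 0.1534, 0.042]
ee_rot: [3.141, -0.0, -0.181]
force: [0.6, -1.9, 1.3]
gripper_width: 0.0498
```

```bash
python3 -c "
from h import *
go(.4397,.3321,.14,-0.5)"
```

```text
t 29.02 from [0.6135 0.1534 0.042 ] rpy [180.   -0.  -10.3] q6 1.89 F [ 0.6 -1.9  1.3] w 0.0498
mm [-203.1 -144.5  -98.1] turn -9.8
```

Request:
carry_out(rows=[0,0,-0.008,0,40,0,0,-0.03,0,40,0,0,-0.06,0,40,0,0,-0.085,0,40,-0.006,-0.004,-0.095,-0.5,40,-0.025,-0.018,-0.1,-1.5,40,-0.055,-0.039,-0.1,-3,40,-0.09,-0.064,-0.1,-5,40,-0.125,-0.089,-0.1,-7,40,-0.16,-0.114,-0.1,-8.5,40,-0.185,-0.132,-0.1,-9.5,40,-0.199,-0.1415,-0.1,-9.8,40,-0.203,-0.1445,-0.1,-9.8,40,-0.203,-0.1445,-0.1,-9.8,40,-0.203,-0.1445,-0.1,-9.8,40])

```text
time: 30.9
position: [0.4406, 0.3316, 0.1418]
ee_rot: [3.141, -0.0, -0.011]
force: [1.0, -0.9, -1.8]
gripper_width: 0.0496
```

```bash
python3 -c "
from h import *
snap('w10');go(.4397,.3321,.0225,-0.5)"
```

```text
t 30.95 from [0.4406 0.3316 0.1418] rpy [180.   -0.   -0.6] q6 2.1 F [ 0.9  0.2 -1.6] w 0.0499
mm [ -0.9  -0.5 119.3] turn -0.1
```

View pics/w10.png

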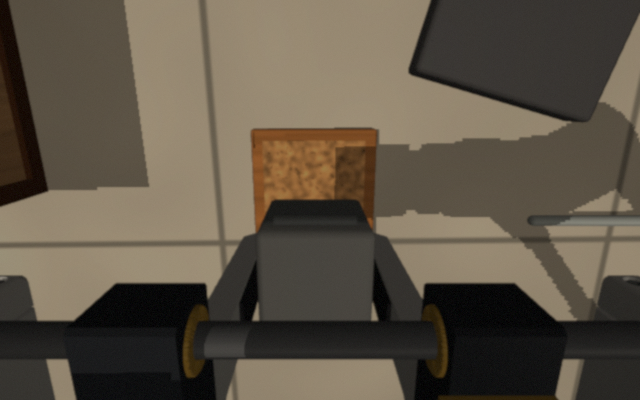

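Aligned over the square trivet (cols 252–377); slab clear. Lower.

Request:
carry_out(rows=[-0.001,-0.0005,0.02,0,40,-0.001,-0.0005,0.05,0,40,-0.001,-0.0005,0.08,0,40,-0.001,-0.0005,0.102,0,40,-0.001,-0.0005,0.112,0,40,-0.001,-0.0005,0.116,0,40,-0.001,-0.0005,0.118,0,40,-0.001,-0.0005,0.119,0,40,-0.001,-0.0005,0.1195,0,40,-0.001,-0.0005,0.1195,0,40])

```text
time: 32.2
position: [0.4389, 0.3329, 0.0227]
ee_rot: [-3.141, -0.001, -0.01]
force: [0.2, 0.2, -1.1]
gripper_width: 0.0502
```

Request:
carry_out(rows=[0,0,0.0005,0,40,0,0,0.001,0,40,0,0,0.001,0,40])

```text
time: 32.58
position: [0.4389, 0.3328, 0.022]
ee_rot: [-3.141, -0.0, -0.01]
force: [-0.7, -0.9, 4.5]
gripper_width: 0.05
```

Request:
carry_out(rows=[0,0,0,0,56,0,0,0,0,70,0,0,0,0,90,0,0,0,0,100,0,0,0,0,100,0,0,-0.015,0,100,0,0,-0.05,0,100,0,0,-0.09,0,100,0,0,-0.13,0,100,0,0,-0.16,0,100,0,0,-0.17,0,100,0,0,-0.17,0,100])

```text
time: 34.08
position: [0.4389, 0.3328, 0.1919]
ee_rot: [-3.141, -0.001, -0.01]
force: [-0.5, -0.7, -0.2]
gripper_width: 0.0941
```

```bash
python3 - <<'E'
from h import *
from rig import cams
import pickle
c,p=snap('w11')
W=cloud(c,p); z=W[...,2]; X,Y=W[...,0],W[...,1]
near=lambda x,y,R: np.hypot(X-x,Y-y)<R
for t in (.05,.061):
    m=comp(((z>t)&(z<.08)&near(.44,.332,.06)).astype(np.uint8),(0,0,640,400)); print(fit(c,m,.065,p),np.nanmedian(z[m]))
i=c['img'].astype(int); r,g,b=i[...,0],i[...,1],i[...,2]
m=comp(((r-b>22)&(g<0.8*r)&(z<.02)&near(.44,.332,.1)).astype(np.uint8),(0,0,640,400)); print(fit(c,m,.01,p))
go(.44,.332,.19,0)
c=cams.capture('top'); cv2.imwrite('pics/top2.png',c['img'][:,:,::-1])
c0=pickle.load(open('pics/top0.pkl','rb'))
E
```

```text
(array([439.3, 332.9]), array([49.5, 57.4]), 89.5) 0.0648080325291292
(array([438.6, 332.9]), array([49.5, 48.4]), 89.5) 0.06492352393349951
(array([439.7, 332.2]), array([110. , 108.6]), 89.5)
t 34.12 from [0.4383 0.3325 0.1909] rpy [ 1.8e+02  1.0e-01 -6.0e-01] q6 2.1 F [-0.2  0.  -0.3] w 0.0938
mm [1.7 0.5 0.9] turn -0.6
```

View pics/w11.png

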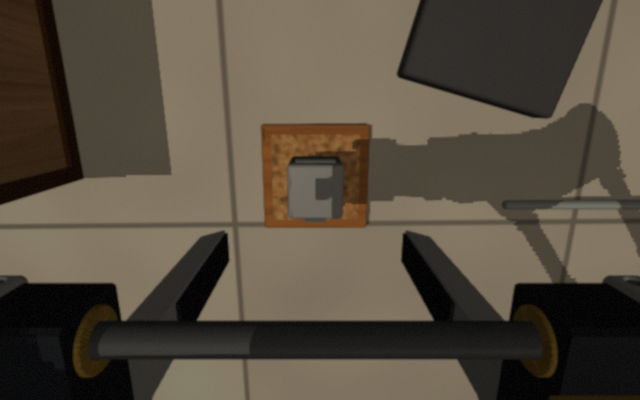

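View pics/top2.png

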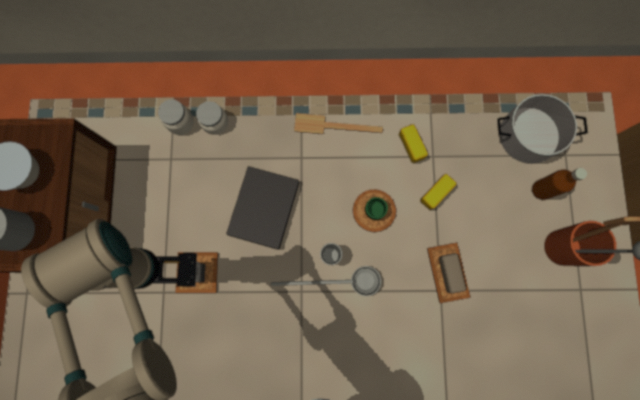

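The box is centred and square on its trivet (316,190). The top view shows the dish at (375,208), the stone at (453,273), the slab bare at (264,208), and the tumbler (332,254) and ladle (366,281) where they were.

```bash
python3 -c "
from rig import job
print(job.hand_in())"
```

```text
the job is handed in; nothing more can be done
None
```

All three things are on the trivets of their own shape. I parked the box on the slab, moved the stone to the oblong trivet and the dish to the round one, then put the box on the square one. It took about 34 s of robot time, and `hand_in` gave no verdict.

| Thing | Off its trivet's centre | Off its trivet's direction |
|---|---|---|
| Stone | about 1 mm | about 0.1° |
| Dish | about 1 mm | – |
| Box | about 1 mm | under 0.5° |

These come from the wrist camera after each release. The camera showed each thing at the right height and upright.

In the last top view the slab is clear, and the tumbler and ladle look unmoved; I did not measure them again. The gripper ended open, about 0.13 m above the box, touching nothing.

**Disagreement:** the top and wrist cameras differed by 2–4 mm on several points. I used the wrist camera, because it put the parked box where the arm had released it, to about 0.1 mm across the jaws.

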